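# Turn the vial wheel to bring the yellow-capped vial to the reader

### The job

Push gently on a spoke of the vial wheel with one fingertip and turn the wheel until the vial with the yellow cap stands squarely in front of the window of the grey reader, then take the finger away. Do not grip or spin the wheel, do not touch the vials or lift them out of their sockets, and leave everything else on the bench where it is.

Things in the scene. Friction and masses are not known exactly. Their poses are not given: they have to be found in the camera images.
- carousel (a joint): hinge of the vial wheel, rad; upright axis through the hub, grows counter-clockwise seen from above, 0 at the start of every episode; turns freely either way (6 rad each way), no spring; stays where it is left; a tangential push of about 1.5 to 3 N on a spoke turns it
- hub (a point): top centre of the vial wheel's aluminium hub, on the turning axis, 76 mm above the bench; the hub is 90 mm across (48 to 76 mm above the bench). The point turns with the wheel: its x axis points along one of the five spokes, z up
- spoke (a point): middle of one blue spoke, 78 mm from the wheel's axis, 58 mm above the bench; x axis points outwards. Five alike, 72 degrees apart: flat-sided, 12 mm thick, 20 mm tall (48 to 68 mm above the bench), free from 45 to 110 mm out. At each end, 125 mm out, a white square socket 30 mm wide (46 to 68 mm above the bench) holds one vial
- stand: fixed stand of wheel and reader, origin on the bench under the wheel's axis, x axis towards the reader: a grey plate 12 mm thick, 110 mm wide, from x = -85 to 255 mm, and a round foot 80 mm across up to 24 mm above the bench. Nothing else stands below the spokes
- reader_spot (a point): the place squarely in front of the reader's window, where the lined-up vial's middle stands: 125 mm from the wheel's axis, 70 mm above the bench; x axis level, towards the reader. The reader is a grey box 110 mm wide, 85 mm deep, 100 mm tall, its face 28 mm beyond this point, with a green window 14 mm wide and a red line on its top over the window
- vial_yellow_mid (a point): amber vial with a yellow cap, 22 mm diameter, 44 mm tall, standing loose in a socket of the wheel with 1 mm play, its foot 49 mm and its cap's top 93 mm above the bench; this point is its centre, half-way up. This is the vial to be read
- vial_white_mid (a point): clear vial with a white cap, 22 mm diameter, 44 mm tall, standing loose in a socket of the wheel with 1 mm play, its foot 49 mm and its cap's top 93 mm above the bench; this point is its centre, half-way up
- vial_black_mid (a point): clear vial with a black cap, 22 mm diameter, 44 mm tall, standing loose in a socket of the wheel with 1 mm play, its foot 49 mm and its cap's top 93 mm above the bench; this point is its centre, half-way up
- vial_blue_mid (a point): clear vial with a blue cap, 22 mm diameter, 44 mm tall, standing loose in a socket of the wheel with 1 mm play, its foot 49 mm and its cap's top 93 mm above the bench; this point is its centre, half-way up
- vial_red_mid (a point): clear vial with a red cap, 22 mm diameter, 44 mm tall, standing loose in a socket of the wheel with 1 mm play, its foot 49 mm and its cap's top 93 mm above the bench; this point is its centre, half-way up
- spare_a: bystander on the bench: spare capped vial, clear glass, white cap, 26 mm diameter, 52 mm tall; origin at its underside
- spare_b: bystander on the bench: spare capped vial, clear glass, black cap, 26 mm diameter, 52 mm tall; origin at its underside
- beaker: bystander on the bench: empty glass beaker, 70 mm diameter, 90 mm tall; origin at its underside
- jar: bystander on the bench: clear jar with a steel lid, 68 mm diameter, 95 mm tall; origin at its underside
- block: bystander on the bench: white foam block, 90 x 70 x 50 mm; origin at its underside
- spatula: bystander on the bench: spatula lying flat, 160 mm long; origin at its underside

How it is judged:
By the outcome, as a careful person would: the job done as asked, in the order asked, and still so for the second after the job is handed in, with the robot touching nothing.
It also fails if it takes over 38 s, if anything falls off the work surface, if the arm or the gripper's body presses on something with over 40 N, if the wrist force passes 120 N, or if a joint passes its speed limit or range.

### The arm

A 7-joint arm with a two-finger parallel gripper is mounted at the origin on the work surface. World frame = base frame: x ahead of the robot, y to its left, z up, the work surface at z = 0. Lengths are in mm, angles in rad, forces in N, time in s.
With the tool pointing down it reaches from about 425 to 1025 mm from the base axis. Payload 3.6 kg.
Tool frame: the origin (TCP) lies at the very end of the fingers, on their centre line; the grasp point (between the pads) lies 19 mm behind it; y points along the fingers, x is the direction in which the jaws open and shut, and the axes are right-handed (so a half turn about y gives the same grasp; the last joint's range is limited). The gripper opens to 85 mm and grips with 20 to 120 N. Pads are 22 mm wide; open, the fingers measure 114 mm over their backs; the gripper's body (76 mm by 85 mm) begins 54 mm behind the grasp point. The pads swing forward as they close: fully open they stand 13 mm farther back than shut.
Start: joints at [1.071, 0.591, 0.048, 1.609, -0.033, 0.943, -0.034], TCP at [286.198, -666.123, 231.302] pointing down, gripper open.
Joint ranges: [-2.69, 2.69], [-0.47, 2.24], [-1.27, 1.36], [0.19, 2.51], [-1.53, 4.68], [0.08, 2.07], [-3.09, 3.09]. Speed limits (rad/s): [2.57, 2.57, 3.14, 3.14, 3.14, 3.14, 3.14].

### API

Orientations are given as a unit quaternion [w, x, y, z].
In Python, from cell import manip, vision, hand_in, trace, mark_of, telemetry gives the robot as it stands. Calls block until the motion is done:
- manip.move_ptp(position, orientation): joint-space move of the TCP to a pose.
- manip.servo_line(position, attitude=None, speed=150, contact_N=None): straight line of the TCP; attitude=None keeps the orientation; speed is the mean speed in mm/s. With contact_N (N) it stops when the force on the tool has changed by that much, and returns True; else False.
- manip.move_joints(angles): joint-space move.
- manip.open_jaws() and manip.close_gripper(force=None): open the fingers fully, or close them until they stop; force is the grip in N (None keeps the last).
- manip.hold(seconds).
- manip.inverse_kinematics(position, orientation): joint angles nearest the present ones, or None.
- vision.read_camera(name): name is "scene" or "top" or "wrist"; returns the picture (384x512x3 uint8, red, green, blue); there is no depth.
- vision.camera_params(name): a dict with "vertical_fov" (degrees; the focal length in pixels is half the picture's height over the tangent of half this angle, whatever the lens; pixels are square), "cx", "cy" (the principal point, pixels), "xyz" and "orientation" of the camera in the world. Camera axes: x right, y up, looking along -z (the intrinsics and any distortion apply to the point x, -y, -z); pixel columns grow to the right and rows downward; lengths in mm; the calibration is good to about 2 mm. The wrist camera is an equidistant fisheye: a pixel r from the principal point sees the ray r / f radians off the axis. A picture is of the moment at which its call begins: read the wrist's pose just before it. camera_params takes no time and is no camera call; for the wrist camera it gives the pose at the moment of the call.
A pose or a line that the arm cannot do raises manip.MotionError and nothing moves.
- hand_in(): hands the job in, once; it reports no verdict.
Trained networks look in the newest picture that a camera, given by its name, has taken for a name from the list of things; names that differ only in an ending like _2 or _b are one class to them, and where a whole thing is asked for, a point or a joint stands for the part that bears it (a point fixed in the world has none). Each returns a list of dicts, best first, with "p" (0 to 1); they miss things now and then, are a little off and sometimes report something else, mostly with a low value. They report only what shows in the picture. A call takes as long as a camera call.
- trace(camera, query): "mask" (384x512 bool, what is visible of it) and "box" ([left, top, right, bottom] in pixels, round what is visible of it).
- mark_of(camera, query): "point" ([row, column] in pixels: a listed point, or the origin of a listed thing).
Readings, each from a call of its own:
- telemetry.get_clock(): time.
- telemetry.get_qpos(): joint angles.
- telemetry.get_dq(): joint speeds.
- telemetry.get_effort(): joint torques, N m.
- telemetry.get_position(): TCP position.
- telemetry.get_orientation(): TCP orientation.
- telemetry.get_force(): force on the tool from outside, world axes, zero at the start.
- telemetry.get_moment(): the same for the moment, N m.
- telemetry.get_width(): opening from 0.0 (shut) to 1.0 (fully open).
Only numpy, scipy, OpenCV 4.12 (cv2) and the standard library are available. Lean on these libraries where they do the work, as an engineer would, in place of code of your own. Each camera call takes 0.05 s, during which the arm holds its last target.

## Working session

There is one attempt and no reset: what is moved stays moved. The work goes in short steps, each a Python script; the robot and the scene stay as the last script left them, time stands still between calls to the robot, and variables do not carry over. Pictures are saved under pics/ and viewed, and the job is handed in when it is done.

```bash
mkdir -p pics; ls; python3 - <<'E'
from cell import *
import cv2
for n in ["scene","top","wrist"]:
    p=vision.camera_params(n); print(n,p)
    im=vision.read_camera(n); cv2.imwrite(f"pics/{n}0.png",im[:,:,::-1])
print(telemetry.get_clock(),telemetry.get_orientation())
for q in ["hub","reader_spot","vial_yellow_mid","vial_white_mid","vial_black_mid","vial_blue_mid","vial_red_mid","spoke","stand"]:
    for c in ["top","scene"]:
        print(q,c,[(r["point"],round(r["p"],2)) for r in mark_of(c,q)][:6])
print(telemetry.get_clock())
E
```

```text
pics
scene {'vertical_fov': 49.953161342260834, 'cx': 256.12884296728726, 'cy': 192.34075163565862, 'xyz': array([1508.06593783, -377.95816739,  895.80311918]), 'orientation': array([0.74349798, 0.35693051, 0.25037302, 0.50707466])}
top {'vertical_fov': 53.845628083727306, 'cx': 253.3635474585426, 'cy': 187.32825580585964, 'xyz': array([ 370.07253798,   12.1316503 , 1371.953241  ]), 'orientation': array([ 0.7119936 ,  0.04298713, -0.05192877, -0.6989425 ])}
wrist {'vertical_fov': 65.70646984690485, 'cx': 252.8900810071673, 'cy': 192.91455311515998, 'xyz': array([ 348.97264673, -639.71565514,  372.56593865]), 'orientation': array([ 0.82787947, -0.11149943,  0.07487721, -0.54458871])}
0.15 [ 0.59082495 -0.59019648  0.38952391 -0.38841358]
hub top [([183.8, 230.7], 0.6)]
hub scene [([188.8, 281.9], 0.57)]
reader_spot top [([155.4, 214.2], 0.85), ([182.9, 236.5], 0.39)]
reader_spot scene [([206.9, 312.3], 0.61), ([166.9, 318.0], 0.43)]
vial_yellow_mid top [([172.0, 267.8], 0.51)]
vial_yellow_mid scene [([211.5, 251.5], 0.38), ([171.0, 350.0], 0.2)]
vial_white_mid top [([177.8, 202.8], 0.61)]
vial_white_mid scene [([187.6, 312.7], 0.53), ([204.5, 315.9], 0.32)]
vial_black_mid top [([211.0, 262.4], 0.47)]
vial_black_mid scene [([181.6, 244.6], 0.63)]
vial_blue_mid top [([213.2, 213.6], 0.49)]
vial_blue_mid scene [([168.6, 285.5], 0.41)]
vial_red_mid top [([168.4, 136.2], 0.5), ([148.5, 232.3], 0.45)]
vial_red_mid scene [([214.4, 300.5], 0.52)]
spoke top [([178.9, 212.0], 0.76), ([212.3, 143.2], 0.56)]
spoke scene [([191.3, 302.2], 0.84)]
stand top [([186.6, 234.3], 0.59)]
stand scene [([212.0, 279.1], 0.95)]
1.05
```

```bash
python3 - <<'E'
import cv2
a=cv2.imread("pics/top0.png")[90:270,100:340]; cv2.imwrite("pics/topz.png",cv2.resize(a,None,fx=3.3,fy=3.3,interpolation=cv2.INTER_CUBIC))
a=cv2.imread("pics/scene0.png")[110:290,190:430]; cv2.imwrite("pics/scenez.png",cv2.resize(a,None,fx=3.3,fy=3.3,interpolation=cv2.INTER_CUBIC))
E
```

```text
(no output)
```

View pics/top0.png

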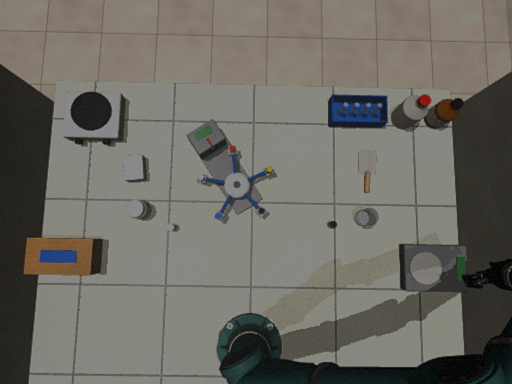

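View pics/topz.png

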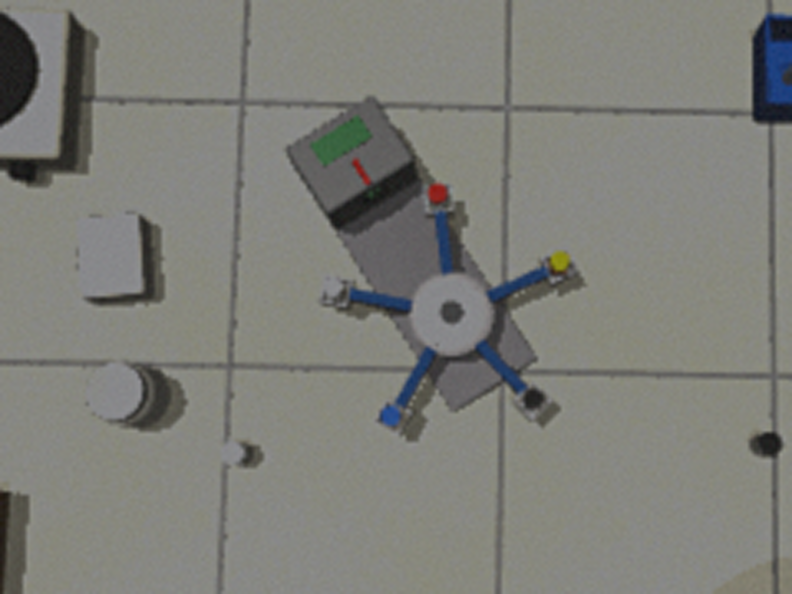

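View pics/scenez.png

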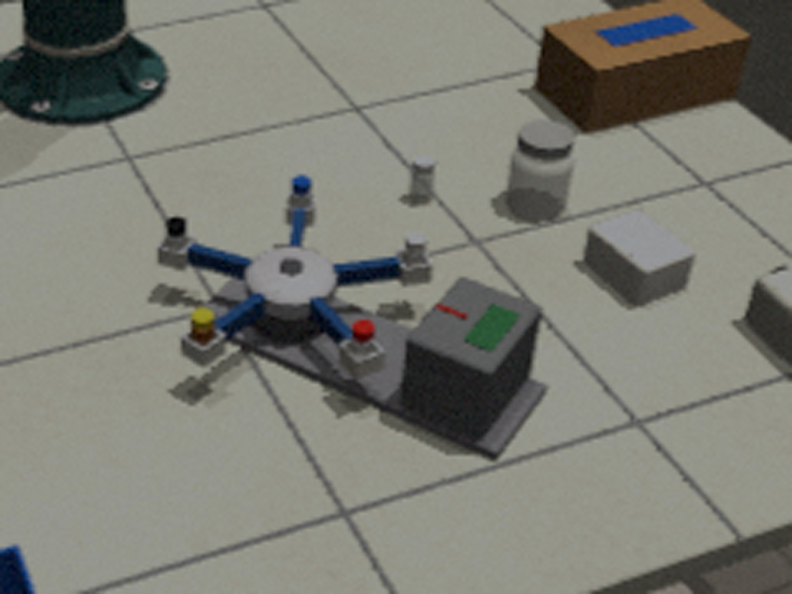

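```bash
cat > h.py <<'E'
from cell import *
import numpy as np, cv2
from scipy.spatial.transform import Rotation as R
def rot(q): return R.from_quat([q[1],q[2],q[3],q[0]])
def ray(p,name,rc):
    r,c=rc; f=192/np.tan(np.radians(p["vertical_fov"]/2))
    x=(c-p["cx"])/f; y=(r-p["cy"])/f
    if name=="wrist":
        t=np.hypot(x,y); s=np.sin(t)/t if t>1e-9 else 1; d=np.array([x*s,-y*s,-np.cos(t)])
    else: d=np.array([x,-y,-1.])
    return rot(p["orientation"]).apply(d)
def plane(p,name,rc,z):
    d=ray(p,name,rc); o=np.array(p["xyz"]); return (o+d*(z-o[2])/d[2])[:2]
def project(p,name,X):
    v=rot(p["orientation"]).inv().apply(np.asarray(X,float)-p["xyz"]); f=192/np.tan(np.radians(p["vertical_fov"]/2))
    x,y,z=v[0],-v[1],-v[2]
    if name=="wrist":
        h=np.hypot(x,y); t=np.arctan2(h,z); s=t/h if h>1e-9 else 1/z; return p["cy"]+f*y*s,p["cx"]+f*x*s
    return p["cy"]+f*y/z,p["cx"]+f*x/z
E
python3 - <<'E'
from h import *
p=vision.camera_params("top")
hub=plane(p,"top",[90+312/3.3,100+452/3.3],76); print("hub",hub)
for n,c,r in [("y",560,262),("r",437,194),("w",335,291),("b",391,415),("k",534,399)]:
    q=plane(p,"top",[90+r/3.3,100+c/3.3],93)-hub; print(n,q,np.hypot(*q),np.degrees(np.arctan2(q[1],q[0])))
a=plane(p,"top",[90+160/3.3,100+356/3.3],100);b=plane(p,"top",[90+185/3.3,100+370/3.3],100)
print("red line",a-hub,b-hub,np.degrees(np.arctan2(*((b-hub)[::-1]))))
# wrist pose over wheel
print(rot(telemetry.get_orientation()).as_matrix().round(2), manip.inverse_kinematics([*hub,330],telemetry.get_orientation()))
print(telemetry.get_position())
pw=vision.camera_params("wrist");print(rot(pw["orientation"]).as_matrix().round(2))
E
```

```text
hub [553.98443364  54.14852139]
y [  52.38521    -111.75579598] 123.42434185179737 -64.88529935242654
r [122.16902074  18.07816909] 123.49935152277978 8.417356754683833
w [ 17.18713651 121.07538406] 122.28919121229119 81.92061472527529
b [-110.010564     59.30836724] 124.97922473928053 151.67021822114583
k [-90.92070077 -86.74449563] 125.66296729720845 -136.3465488934248
red line [155.077678   103.25000136] [128.63283745  87.78000469] 34.309918158427756
[[ 0.39 -0.    0.92]
 [-0.92  0.    0.39]
 [-0.   -1.   -0.  ]] [ 0.05762424  0.2851551  -0.29795683  1.87401314  0.09849749  0.99659166
 -1.44750545]
[ 286.22814438 -666.11550739  231.30510997]
[[ 0.4   0.89  0.24]
 [-0.92  0.38  0.1 ]
 [-0.   -0.27  0.96]]
```

```bash
cat >> h.py <<'E'
def quat(zyaw):
    c,s=np.cos(np.radians(zyaw)),np.sin(np.radians(zyaw))
    M=np.array([[s,0,c],[-c,0,s],[0,-1,0]]); q=R.from_matrix(M).as_quat(); return np.array([q[3],q[0],q[1],q[2]])
def look(name):
    p=vision.camera_params("wrist"); im=vision.read_camera("wrist"); cv2.imwrite(f"pics/{name}.png",cv2.resize(im[:,:,::-1],None,fx=1.5,fy=1.5,interpolation=cv2.INTER_CUBIC)); np.savez(f"{name}.npz",im=im,**{k:np.array(v) for k,v in p.items()}); return p,im
HUB0=np.array([554.,54.])
def viewpose():
    u=lambda a:np.array([np.cos(np.radians(a)),np.sin(np.radians(a))])
    return np.array([*(HUB0+60*u(34)-72*u(124)),400.]),quat(124)
E
python3 - <<'E'
from h import *
P,q=viewpose()
print(manip.inverse_kinematics(P,q))
for phi in range(-160,-40,15):
    print(phi,np.round(manip.inverse_kinematics([*(HUB0+78*np.array([np.cos(np.radians(phi)),np.sin(np.radians(phi))])),54],quat(phi+180)),2))
manip.move_ptp(P,q); manip.close_gripper(20)
print(telemetry.get_clock(),telemetry.get_position(),telemetry.get_force(),telemetry.get_width())
look("w1")
E
```

```text
[ 0.30714727  0.39891879 -0.6000803   1.58566219  0.2348826   1.23001477
  0.25818482]
-160 [-0.18  0.6   0.04  2.27 -0.08  0.28 -1.3 ]
-145 [-0.1   0.6  -0.02  2.24  0.03  0.29 -1.11]
-130 [-0.03  0.61 -0.07  2.21  0.13  0.32 -0.9 ]
-115 [ 0.04  0.63 -0.13  2.17  0.22  0.35 -0.71]
-100 [ 0.1   0.64 -0.19  2.13  0.3   0.4  -0.51]
-85 [ 0.15  0.66 -0.26  2.08  0.37  0.44 -0.31]
-70 [ 0.19  0.68 -0.32  2.03  0.44  0.49 -0.12]
-55 [ 0.21  0.71 -0.39  1.99  0.51  0.54  0.08]
4.6333 [643.98665632  27.88255771 400.01075591] [-0.58733429  0.56871403 -0.42125225] 0.0003513126498950388
```

View pics/w1.png

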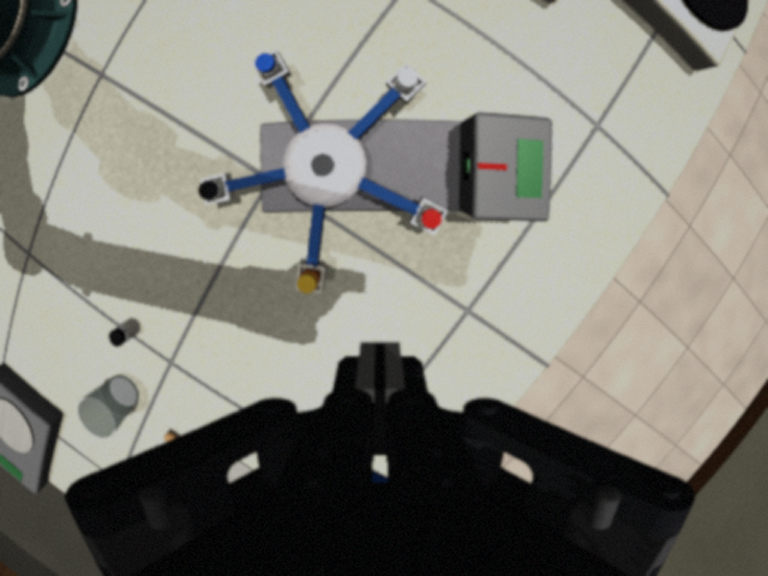

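```bash
python3 - <<'E'
import numpy as np,cv2
im=np.load("w1.npz")["im"][:,:,::-1]
a=im[25:215,120:385]; cv2.imwrite("pics/w1z.png",cv2.resize(a,None,fx=3,fy=3,interpolation=cv2.INTER_CUBIC))
E
```

```text
(no output)
```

View pics/w1z.png

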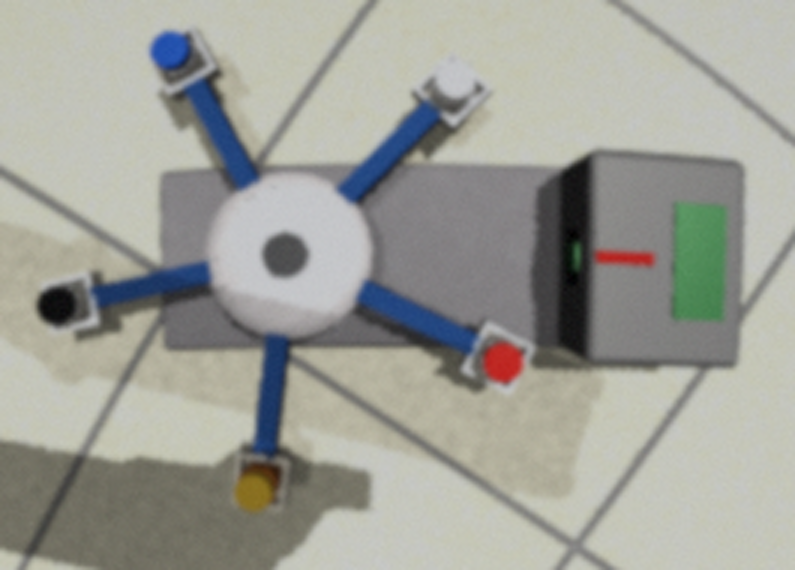

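```bash
cat >> h.py <<'E'
from scipy.optimize import least_squares
def fit(p,obs,r0):
    """obs: list of (kind, local xyz, row, col); kind 's' stand 'w' wheel ; p camera"""
    def f(v,full=False):
        out=[]
        for k,X,r,c in obs:
            a=v[2] if k=='s' else v[3]; X=np.array(X,float)
            if k=='s' and X[2]==112: X[2]=v[4]
            W=[v[0]+np.cos(a)*X[0]-np.sin(a)*X[1],v[1]+np.sin(a)*X[0]+np.cos(a)*X[1],X[2]]
            R_,C_=project(p,"wrist",W); out+= [R_-r,C_-c]
        return np.array(out)
    s=least_squares(f,r0,loss="soft_l1"); return s.x,f(s.x)
E
cat > m1.py <<'E'
from h import *
d=np.load("w1.npz"); p={k:(d[k] if d[k].ndim else float(d[k])) for k in d if k!="im"}
Z=lambda c,r:(25+(r+.5)/3-.5,120+(c+.5)/3-.5)
obs=[('s',(-85,55,12),*Z(163,173)),('s',(-85,-55,12),*Z(168,348)),
('s',(153,55,112),*Z(597,151)),('s',(238,55,112),*Z(744,162)),('s',(238,-55,112),*Z(737,366)),('s',(153,-55,112),*Z(590,360)),
]
k=72
def w(i,z=93): a=np.radians(i*72); return (125*np.cos(a),125*np.sin(a),z)
# wheel angle = yellow direction ; CCW order: yellow, red, white, blue, black
for i,(c,r) in enumerate([(254,491),(503,363),(455,84),(170,50),(57,306)]): obs.append(('w',w(i),*Z(c,r)))
x,res=fit(p,obs,[554,54,.6,-1.13,105])
print(x[:2],np.degrees(x[2:4]),x[4]); print(res.reshape(-1,2).round(2))
# red line direction only
for cr in [(596,257),(654,260)]:
    q=plane(p,"wrist",Z(*cr),x[4])-x[:2]; print("red",np.hypot(*q),np.degrees(np.arctan2(q[1],q[0])))
h=plane(p,"wrist",Z(290,254),76); print("hub",h)
for i in range(5):
    q=plane(p,"wrist",obs[6+i][2:],93)-x[:2]; print(i,np.hypot(*q),np.degrees(np.arctan2(q[1],q[0]))-72*i)
E
python3 m1.py
```

```text
[556.50183371  55.68977345] [ 34.27993175 -64.20911634] 90.54426937076724
[[-0.46 -0.74]
 [ 1.19 -0.84]
 [-0.45 -2.91]
 [-0.22  0.09]
 [ 0.28  0.52]
 [ 0.85 -1.51]
 [ 0.96  0.61]
 [ 0.16  1.38]
 [-1.64  1.47]
 [-0.53  0.53]
 [-0.09 -0.47]]
red 157.32924011416907 34.14184900102547
red 188.24024627057526 34.085954342988735
hub [556.79545558  56.56385495]
0 123.5817818873345 -64.73527108281947
1 123.00230403720663 -64.55441576368234
2 121.57673174058742 -64.33416231359911
3 124.68404302613803 -63.70554044859517
4 124.24153382081906 -424.0613206538269
```

```bash
cat >> h.py <<'E'
HUB=np.array([556.6,56.2])
def fp(phi,z=54,r=78): return np.array([HUB[0]+r*np.cos(np.radians(phi)),HUB[1]+r*np.sin(np.radians(phi)),z]),quat(phi+180)
E
python3 - <<'E'
from h import *
manip.move_ptp(*fp(-166,150)); P,q=fp(-166); print(manip.servo_line(P,q,speed=100,contact_N=6))
print(telemetry.get_clock(),telemetry.get_position())
F0=telemetry.get_force()
for phi in range(-157,-59,10):
    P,q=fp(phi); 
    try: c=manip.servo_line(P,q,speed=40,contact_N=12)
    except manip.MotionError as e: print(phi,e); break
    print(phi,c,round(telemetry.get_clock(),2),(telemetry.get_force()-F0).round(1))
    if c: break
im=vision.read_camera("top"); a=im[90:270,100:340,::-1]; cv2.imwrite("pics/t2.png",cv2.resize(a,None,fx=3.3,fy=3.3,interpolation=cv2.INTER_CUBIC))
im=vision.read_camera("scene"); a=im[110:290,190:430,::-1]; cv2.imwrite("pics/s2.png",cv2.resize(a,None,fx=3.3,fy=3.3,interpolation=cv2.INTER_CUBIC))
look("w2")
E
```

```text
False
7.45 [481.2857323   37.37686103  54.39215237]
-157 False 7.91 [ 0.9 -0.1 -0.5]
-147 False 8.4 [ 0.8 -0.   0.5]
-137 False 8.89 [ 0.9 -0.4  0.2]
-127 False 9.38 [ 1.3 -0.9  0.2]
-117 False 9.88 [0.6 0.1 0.5]
-107 False 10.37 [ 0.6  0.7 -0. ]
-97 False 10.86 [-0.4 -0.5 -0.1]
-87 False 11.35 [ 0.5 -0.5 -0.4]
-77 False 11.84 [-0.1  0.  -1. ]
-67 False 12.33 [0.2 0.2 0.1]
```

View pics/s2.png

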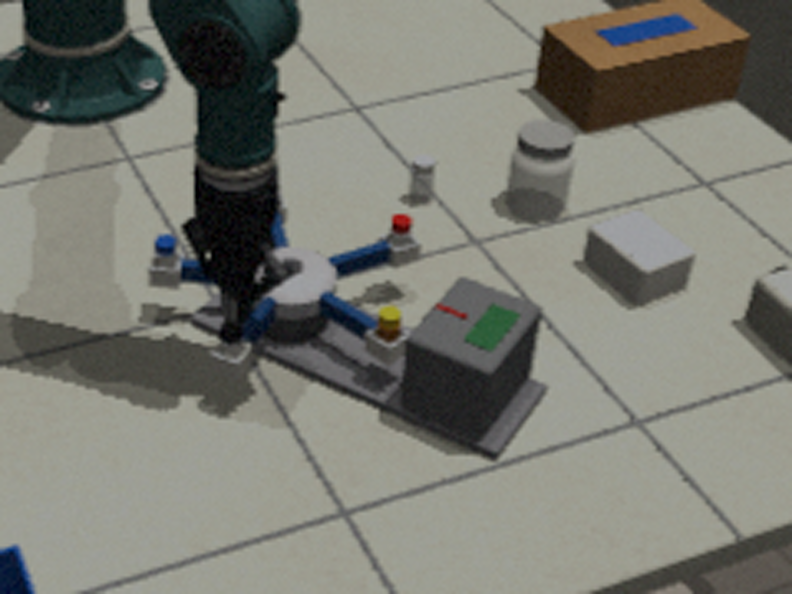

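View pics/w2.png

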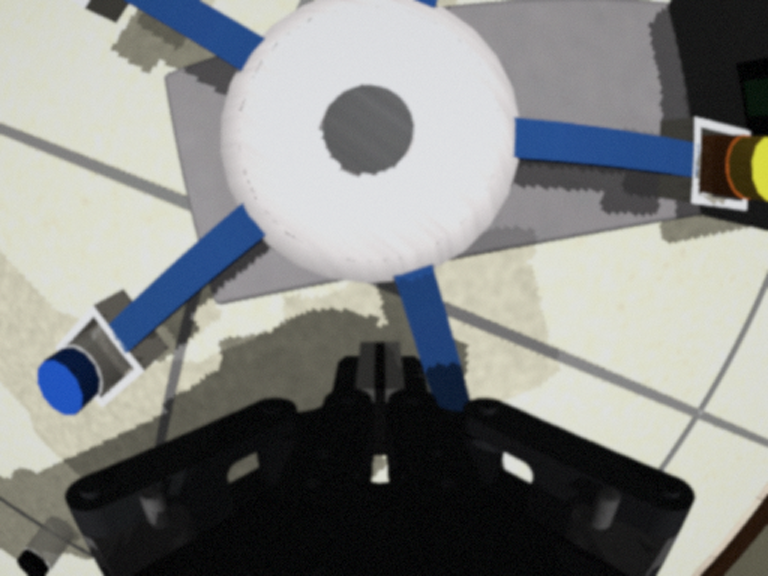

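```bash
cat > m2.py <<'E'
from h import *
import sys
def wheel_angle(name,pts,z=68,hub=HUB):
    d=np.load(name+".npz"); p={k:(d[k] if d[k].ndim else float(d[k])) for k in d if k!="im"}
    return p,[plane(p,"wrist",((r+.5)/1.5-.5,(c+.5)/1.5-.5),z)-hub for c,r in pts]
p,q=wheel_angle("w2",[(516,138),(692,157),(413,274),(447,405)])
for a in q: print(a.round(1),np.hypot(*a).round(1),np.degrees(np.arctan2(a[1],a[0])).round(1))
d=q[1]-q[0];print(np.degrees(np.arctan2(d[1],d[0])))
p,q=wheel_angle("w2",[(367,130),(370,138)],76);print("hub",q)
E
python3 m2.py
python3 - <<'E'
from h import *
look("w3"); print(telemetry.get_clock())
a=np.load("w2.npz")["im"].astype(int)-np.load("w3.npz")["im"]; print(np.abs(a)[:240].mean(),np.abs(a)[:240].max())
E
```

```text
[38.  14.8] 40.7 21.3
[98.5 41.3] 106.8 22.7
[ 26.5 -34.8] 43.7 -52.7
[ 55.4 -70.9] 90.0 -52.0
23.619460636207485
hub [array([-1.86552575, -1.87073559]), array([-0.28283419, -3.56598757])]
12.5333
1.4709635416666667 101
```

View pics/w3.png

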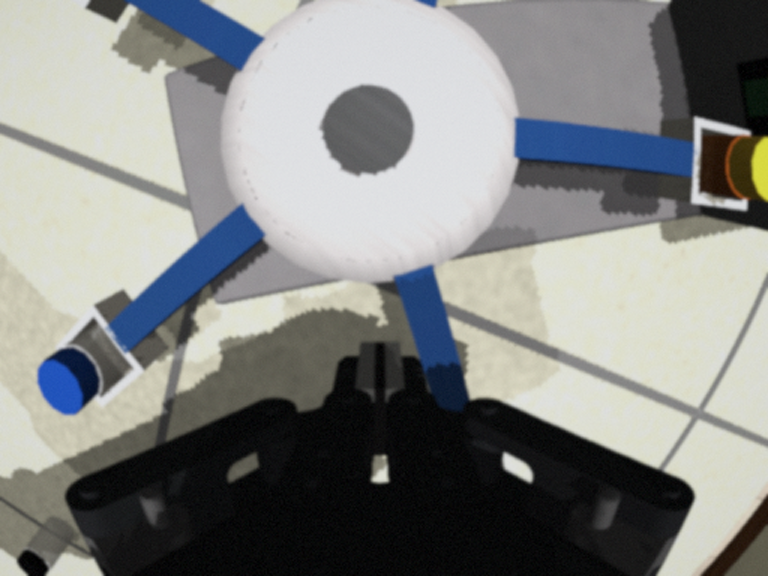

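```bash
python3 - <<'E'
from h import *
for phi in (-62,-58): P,q=fp(phi); manip.servo_line(P,q,speed=12,contact_N=12); print(telemetry.get_position()-P,telemetry.get_clock())
look("w4")
manip.hold(.3); look("w4b")
a=np.load("w4.npz")["im"].astype(int)-np.load("w4b.npz")["im"]; print(np.abs(a)[:240].mean())
E
```

```text
[ 0.16340574  0.23694964 -0.00699026] 13.25
[ 0.28427306  0.29730793 -0.01045385] 13.85
2.0848063151041667
```

View pics/w4b.png

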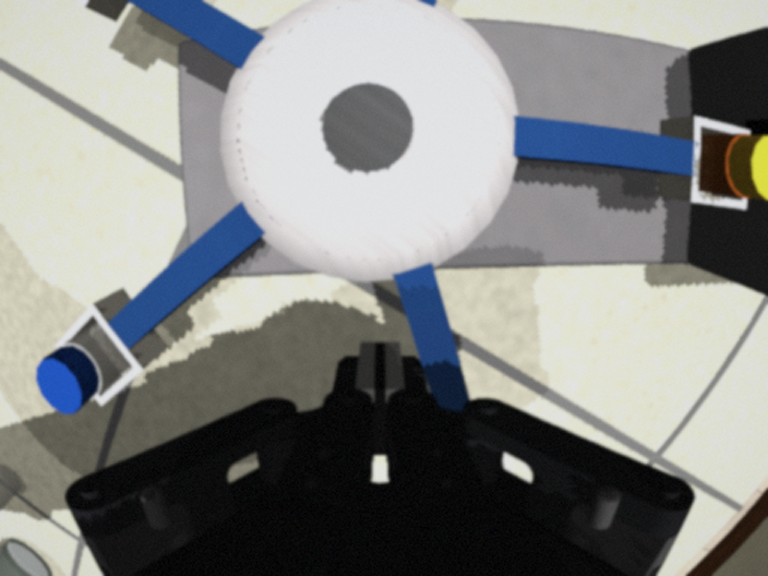

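```bash
python3 - <<'E'
import numpy as np,cv2
im=np.load("w4b.npz")["im"][:,:,::-1]
cv2.imwrite("pics/w4z.png",cv2.resize(im[0:200,100:400],None,fx=2.6,fy=2.6,interpolation=cv2.INTER_CUBIC)) 
cv2.imwrite("pics/w4y.png",cv2.resize(im[60:200,330:512],None,fx=4,fy=4,interpolation=cv2.INTER_CUBIC)) 
E
```

```text
(no output)
```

View pics/w4z.png

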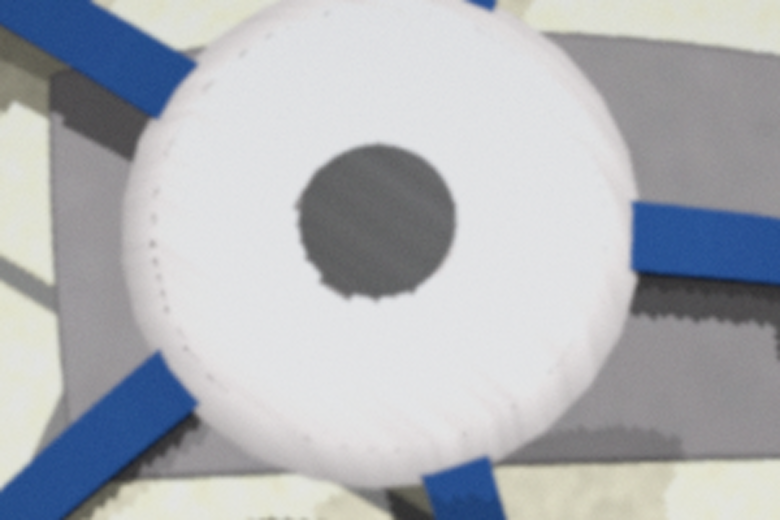

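View pics/w4y.png

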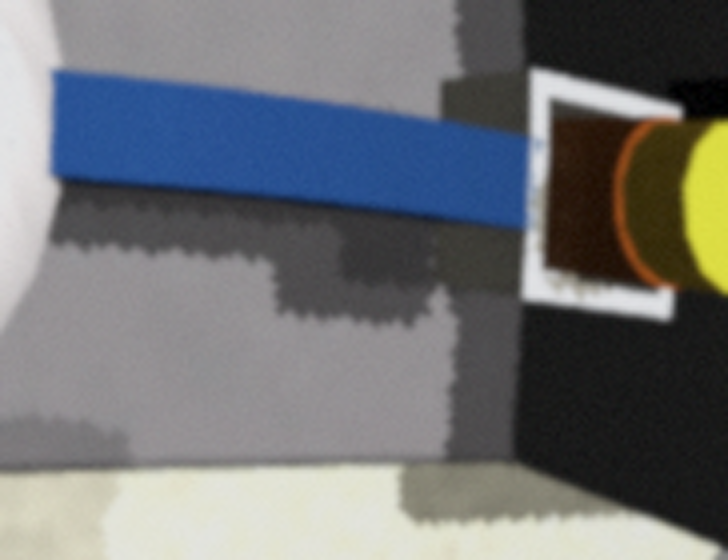

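```bash
python3 - <<'E'
from h import *
d=np.load("w4b.npz"); p={k:(d[k] if d[k].ndim else float(d[k])) for k in d if k!="im"}
Y=lambda c,r:(60+(r+.5)/4-.5,330+(c+.5)/4-.5)
Z=lambda c,r:((r+.5)/2.6-.5,100+(c+.5)/2.6-.5)
def ang(a,b,z):
    A=plane(p,"wrist",a,z);B=plane(p,"wrist",b,z); return (A-HUB).round(1),(B-HUB).round(1),np.degrees(np.arctan2(*(B-A)[::-1])).round(2)
print("spoke lo",ang(Y(55,180),Y(522,228),68)); print("spoke up",ang(Y(55,70),Y(530,133),68))
print("plate lo",ang(Y(0,470),Y(515,462),12)); print("plate lo long",ang(Z(145,477),Y(515,462),12))
print("plate up",ang(Z(560,33),Z(775,50),12)); print("left",ang(Z(52,80),Z(65,385),12))
E
```

```text
spoke lo (array([38.2, 15.6]), array([94. , 50.6]), np.float64(32.15))
spoke up (array([31.5, 26. ]), array([88.1, 61.7]), np.float64(32.26))
plate lo (array([ 70.7, -17.2]), array([158.5,  41.7]), np.float64(33.84))
plate lo long (array([-24.1, -81.1]), array([158.5,  41.7]), np.float64(33.93))
plate up (array([ 4.8, 67.6]), array([ 52.2, 101.5]), np.float64(35.52))
left (array([-98.9,  -5.2]), array([-54.3, -71.4]), np.float64(-56.04))
```

```bash
python3 - <<'E'
from h import *
P,q=fp(-56.1); manip.servo_line(P,q,speed=8); manip.hold(.2)
P,q=fp(-64); manip.servo_line(P,q,speed=40); P,q=fp(-64,170); manip.servo_line(P,q,speed=120)
P,q=viewpose(); manip.move_ptp(P,q); manip.hold(.2)
print(telemetry.get_clock()); look("w5")
im=np.load("w5.npz")["im"][:,:,::-1]
a=im[25:215,120:385]; cv2.imwrite("pics/w5z.png",cv2.resize(a,None,fx=3,fy=3,interpolation=cv2.INTER_CUBIC))
E
```

```text
17.6083
```

View pics/w5z.png

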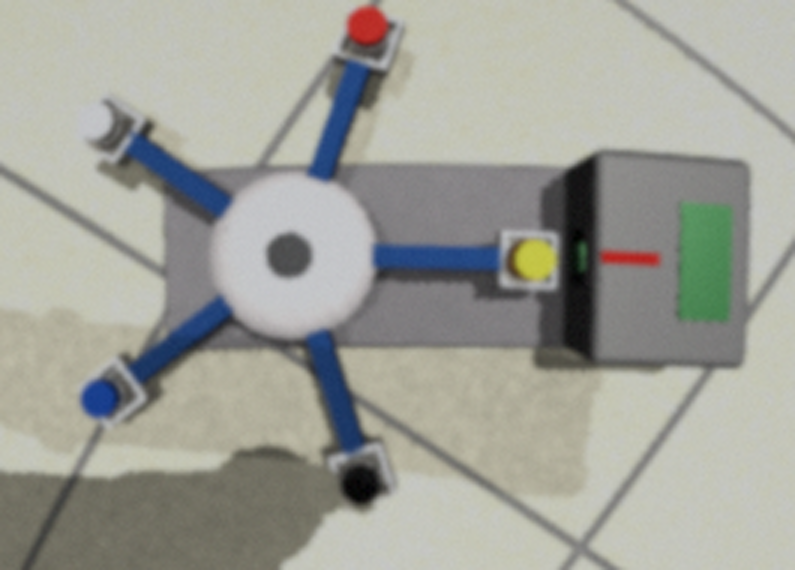

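```bash
sed -e 's/w1.npz/w5.npz/' -e 's/(254,491),(503,363),(455,84),(170,50),(57,306)/(533,260),(367,25),(98,124),(99,398),(360,484)/' -e 's/(596,257),(654,260)/(601,257.5),(660,260)/g' -e 's/Z(597,151)/Z(601,151)/;s/Z(744,162)/Z(749,162)/;s/Z(737,366)/Z(742,366)/;s/Z(590,360)/Z(595,360)/;s/Z(163,173)/Z(167,172)/;s/Z(168,348)/Z(169,347)/;s/Z(290,254)/Z(294,254)/' m1.py > m5.py
cat >> m5.py <<'E'
for a,b,z in [((378,247),(498,250),68),((378,270),(498,272),68)]:
    A=plane(p,"wrist",Z(*a),z);B=plane(p,"wrist",Z(*b),z);print("spoke",np.degrees(np.arctan2(*(B-A)[::-1])))
for pt,z in [((582,256),70)]: q=plane(p,"wrist",Z(*pt),z)-x[:2]; print("win",np.hypot(*q),np.degrees(np.arctan2(q[1],q[0])))
E
python3 m5.py
```

```text
[556.07909655  55.952509  ] [  34.17018678 3272.97875105] 89.64327233706676
[[-0.47 -0.99]
 [ 1.41 -0.21]
 [-0.58 -2.66]
 [-0.21  0.08]
 [ 0.45  0.44]
 [ 0.91 -1.69]
 [-0.28  1.98]
 [-0.54  0.98]
 [-1.53 -0.45]
 [ 0.22  0.1 ]
 [ 0.84  0.95]]
red 157.51310724198498 33.92101173908139
red 188.90898983804033 33.991823143432164
hub [556.73923395  56.6062911 ]
0 122.00987006688551 32.71588454115924
1 123.72724033769575 33.4886647899814
2 122.86910761066635 33.70896351701481
3 124.91998979717596 -327.19696006328775
4 123.29380483918074 -327.4888095075533
spoke 33.03360412603331
spoke 33.483226884081645
win 151.55273500317728 34.17473133711609
```

```bash
python3 - <<'E'
from h import *
P,q=fp(-66,150); manip.move_ptp(P,q); P,q=fp(-66); print(manip.servo_line(P,q,speed=80,contact_N=6))
P,q=fp(-57.5); manip.servo_line(P,q,speed=20)
P,q=fp(-55.3); manip.servo_line(P,q,speed=8); manip.hold(.3); 
e=telemetry.get_position()[:2]-HUB; print(np.degrees(np.arctan2(e[1],e[0])),np.hypot(*e))
look("w6a")
P,q=fp(-64); manip.servo_line(P,q,speed=40); P,q=fp(-64,170); manip.servo_line(P,q,speed=120)
P,q=viewpose(); manip.move_ptp(P,q); manip.hold(.2)
print(telemetry.get_clock()); look("w6")
im=np.load("w6.npz")["im"][:,:,::-1]
a=im[25:215,120:385]; cv2.imwrite("pics/w6z.png",cv2.resize(a,None,fx=3,fy=3,interpolation=cv2.INTER_CUBIC))
im=np.load("w6a.npz")["im"][:,:,::-1]
cv2.imwrite("pics/w6y.png",cv2.resize(im[60:200,330:512],None,fx=4,fy=4,interpolation=cv2.INTER_CUBIC)) 
E
```

```text
False
-55.44340077746192 77.98103092856441
24.3333
```

View pics/w6z.png

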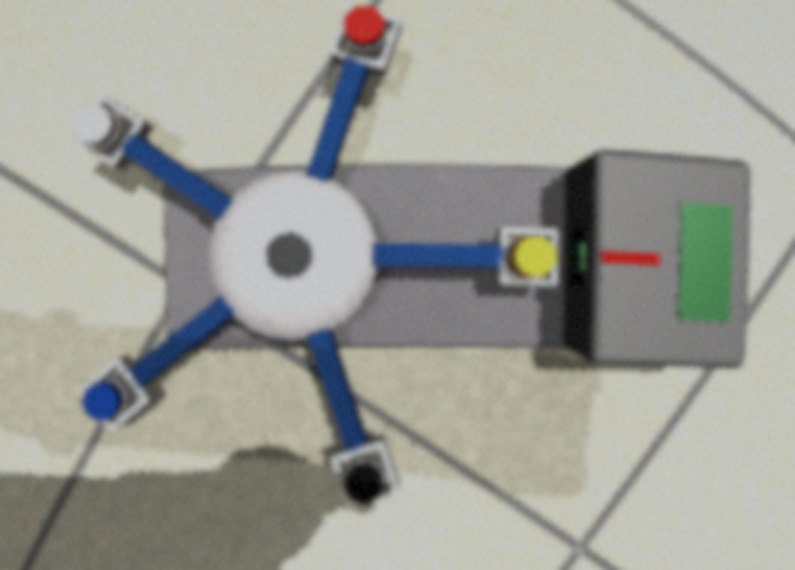

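View pics/w6y.png

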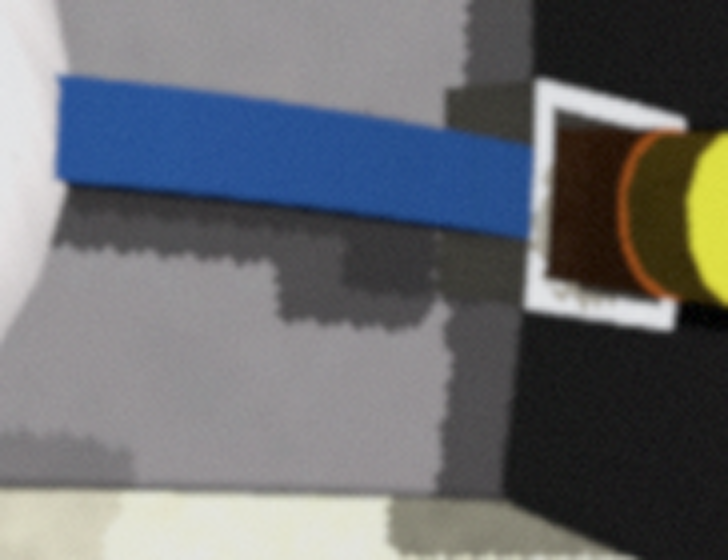

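```bash
sed -e 's/w5.npz/w6.npz/' -e 's/(533,260),(367,25),(98,124),(99,398),(360,484)/(534,257),(364,25),(96,127),(101,401),(364,483)/' -e 's/(378,247),(498,250)/(378,244),(498,245)/;s/(378,270),(498,272)/(378,266),(498,267)/' m5.py > m6.py; python3 m6.py
python3 - <<'E'
from h import *
d=np.load("w6a.npz"); p={k:(d[k] if d[k].ndim else float(d[k])) for k in d if k!="im"}
Y=lambda c,r:(60+(r+.5)/4-.5,330+(c+.5)/4-.5)
def ang(a,b,z):
    A=plane(p,"wrist",a,z);B=plane(p,"wrist",b,z); return np.degrees(np.arctan2(*(B-A)[::-1])).round(2)
print(ang(Y(62,184),Y(527,237),68),ang(Y(62,75),Y(533,145),68),"plate",ang(Y(0,488),Y(505,497),12))
E
```

```text
[556.23304207  55.85501268] [   34.2043639  17313.79806813] 89.50974840495401
[[-0.36 -0.97]
 [ 1.52 -0.15]
 [-0.53 -2.65]
 [-0.19  0.07]
 [ 0.45  0.46]
 [ 0.95 -1.64]
 [-0.35  1.72]
 [-0.78  0.89]
 [-1.48 -0.39]
 [ 0.21  0.15]
 [ 0.94  0.76]]
red 157.47284004119678 33.978939228904935
red 188.87843566537367 34.04015580734346
hub [556.74685106  56.59959271]
0 122.39975485285325 33.509198793636585
1 123.4116480088697 34.2018354375478
2 123.02516082397673 34.53545870731887
3 124.98293765790469 -326.3924667012301
4 123.22024387706078 -326.5034562457496
spoke 34.007058202406355
spoke 33.97270947371306
win 151.4834495206406 34.23423265539132
34.27 34.1 plate 34.47
```

```bash
python3 - <<'E'
from h import *
im=vision.read_camera("scene"); cv2.imwrite("pics/sF.png",im[:,:,::-1])
print(telemetry.get_clock(),hand_in())
E
```

```text
the job is handed in; nothing more can be done
24.4333 None
```

View pics/sF.png

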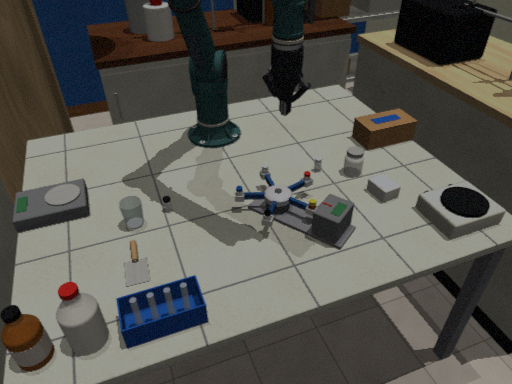

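The yellow-capped vial now stands in front of the reader's window, and I handed the job in at 24.4 s. With the gripper shut, I pushed the black vial's spoke from behind with the side of the fingertips. That turned the wheel about 98° counter-clockwise. I then backed off, measured, gave one more nudge of about 1°, and lifted clear.

**Alignment:** in the last wrist pictures the wheel stands at 33.8–34.3°, depending on the method. The reader's direction, from its box, red line, window and base plate, is 34.0–34.5°. The mismatch is within about 0.5° (1 mm at the vial). The yellow cap's own pixel alone reads slightly lower, 33.5°, which fits the vial's 1 mm play and parallax.

**Other checks:** the force readings taken at each pause in the first push stayed below about 2 N. In the last scene picture (yellow cap near row 205, column 312) all five vials sit in their sockets and the rest of the bench looks undisturbed. The gripper is well above everything and touching nothing.

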